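# Shut the travel case and hold the soap dish hovering over its lid

### The arm

A 7-joint arm with a two-finger parallel gripper is mounted at the origin on the work surface. World frame = base frame: x ahead of the robot, y to its left, z up, the work surface at z = 0. Lengths are in m, angles in rad, forces in N, time in s.
With the tool pointing down it reaches from about 0.35 to 0.9 m from the base axis. Payload 7.2 kg.
Tool frame: the origin (TCP) lies on the centre line of the jaws, within the pads' length; the fingertips stand 19 mm ahead of it and the grasp point (between the pads) is the TCP; z points along the fingers, y is the direction in which the jaws open and shut (so a half turn about z gives the same grasp; the last joint's range is limited). The gripper opens to 85 mm and grips with 20 to 120 N. Pads are 22 mm wide; open, the fingers measure 114 mm over their backs; the gripper's body (76 mm by 85 mm) begins 54 mm behind the grasp point. The pads swing forward as they close: fully open they stand 13 mm farther back than shut.
Start: joints at [1.065, 0.411, -0.013, 1.596, 0.006, 1.134, -0.082], TCP at [0.265, -0.566, 0.25] pointing down, gripper open.
Joint ranges: [-2.95, 2.95], [-0.29, 1.99], [-1.47, 1.44], [0.14, 2.54], [-1.03, 4.17], [0.13, 1.85], [-2.86, 2.86]. Speed limits (rad/s): [2.39, 2.39, 3.01, 3.01, 3.14, 3.14, 3.14].

### API

Orientations are given as a 3x3 rotation matrix whose columns are the frame's x, y, z axes.
In Python, from rig import manip gives the robot as it stands.
- The arm moves only by the tool carry_out, never from a script. Its argument "deltas" is a list of rows, each a list of 3 entries, a list of its own where there are three numbers: the shift along the world's x, y, z in m, then the turn about the world's z in degrees, then the opening, from -1 (shut) to 1 (fully open), so that 0 is half open. In form: [[[tx, ty, tz], twist, jaw], ...]. A call has 1 to 12 rows; each row is the pose to reach, as a shift and turn from the pose commanded when the call began; what a row does not reach only later rows make up. A row lasts 1/10 s, in which the tool goes at most 50 mm and 8.59 degrees, less where a joint would pass 70% of its speed; a pose out of reach is approached as far as the arm can. A call with a gripper value outside its range is refused whole. The fingers move at their own pace and stop on an object; "newtons" is the grip in N (left out, the last holds). Time passes only in rows, so rows that repeat a pose let the fingers close. It gives the time, the measured TCP pose, the force and the opening at its end, in the units of the state.
- manip.read_state(): the state, without advancing time (a new reading comes with each control period).
- manip.get_image(name): name is "scene" or "top" or "wrist"; returns a dict with "image" (400x640x3 uint8, red, green, blue), "camera_matrix" (3x3 intrinsics, pixels), "R" (3x3) and "t" (3): a world point X has camera coordinates R X + t. Camera axes: x right, y down, z forward; pixel columns grow to the right and rows downward; lengths in m; the calibration is good to about 2 mm. A picture is of the moment at which its call begins. There is no depth.
- manip.close_job(): hands the job in, once; it reports no verdict.
The state is a dict: "t": time; "joint_positions": joint angles; "joint_velocities": joint speeds; "effort": joint torques, N m; "ee_pos": TCP position; "tool_rot": TCP orientation; "wrist_force": force on the tool from outside, world axes, zero at the start; "ft_torque": the same for the moment, N m; "finger_gap": opening from 0.0 (shut) to 1.0 (fully open).
Only numpy, scipy, OpenCV 4.12 (cv2) and the standard library are available. Lean on these libraries where they do the work, as an engineer would, in place of code of your own. Each camera call takes 0.05 s, during which the arm holds its last target.

### The job

Swing the open lid of the grey travel case down until it is fully shut. Then pick up the stainless steel soap dish, carry it over the top of the white wire divider without knocking the divider, and finish still holding it in the gripper, level and motionless, about 15 mm above the orange framed recess on the shut lid, centred over it with the dish's long side along the recess's long side, so that I can stick anti-slip pads under it before it is set down there: do not let go, and never let the dish touch the case. Leave the toothbrush cup, jar, mug, deodorant stick and hairbrush where they stand.

Things in the scene. Friction and masses are not known exactly. Their poses are not given: they have to be found in the camera images.
- case: Grey travel case, a fixed open box 130 (its x) by 180 (its y) by 50 mm tall without its lid, walls 5 mm; it does not move when pushed. Origin: centre of its underside. Its front, where the lid's free edge comes down, faces its own -x; the hinge runs along the top of its far +x wall.
- hinge (a point): Middle of the lid's hinge line, at the top of the case's +x wall, 50 mm above the table; axes as the case's; the hinge line runs along the case's y.
- case_lid (a joint): Lid angle in rad: 0 = shut, grows as the lid opens, 1.57 = lid upright above the hinge; it starts open at 1.1 to 1.45. The hinge is stiff (0.14 N m, about 1 to 2 N at the free edge), so the lid stays where it is left; there is no latch. It may be pushed on its outer face near the free edge; that face looks away from the robot while open, up when shut.
- lid_edge (a point): Middle of the lid's free edge, on the outer face; moves with the lid. The lid is a grey plate 130 mm long from hinge line to free edge, 180 mm wide (along the hinge), 10 mm thick, its inner face in the plane of the hinge line, without a handle. Shut, its top is 60 mm above the table (ridges 63 mm).
- recess (a point): Centre of the recess floor on the lid's outer face: an orange field 74 (x) by 120 mm (y) inside a black ridge 4 mm wide, 3 mm high. The point lies on the outer face, 65 mm from the hinge line, 60 mm above the table when shut; it moves with the lid. Axes as the case's when shut (long side along y), z out of the outer face.
- dish: Stainless steel soap dish, a loose open tray 54 (its x) by 100 (its y, the long side) by 30 mm tall, walls 3 mm, about 0.11 to 0.23 kg, standing on the table. Origin: centre of its underside, z up. It can be gripped from above across its 54 mm width on the outside. The two ends are alike.
- divider: White wire tray divider, a fixed upright fence 4 to 8 mm thick, 428 mm long along its own x and 100 mm tall, on two feet 70 mm wide at its ends. Origin: centre of its underside. The dish stands on its -y side, the case on its +y side.
- cup: Bystander: blue plastic toothbrush cup, 76 mm across, 100 mm tall, with two toothbrushes reaching 190 mm above the table. Origin: centre of its underside.
- jar: Bystander: round amber glass jar with a steel twist cap, 68 mm across, 85 mm tall. Origin: centre of its underside.
- mug: Bystander: white mug, 78 mm across plus a handle, 90 mm tall. Origin: centre of its underside.
- stick: Bystander: white deodorant stick, 44 mm across, 105 mm tall. Origin: centre of its underside.
- hairbrush: Bystander: wooden hairbrush lying bristles down, about 205 mm long along its x, 55 mm wide, 31 mm tall. Origin: on the table under the neck, near the middle of its length.

How it is judged:
On the way, in this order (a step that is already met when the one before it is completed fails the run):
1. the lid is shut while the dish still stands on the table (value of joint case_lid below 0.05 rad and height (world z) of dish below 0.01 m), for 0.2 s.
2. the dish passes over the divider, its underside above the top wire (height (world z) of dish above 0.1 m and y of dish in the frame of divider between -0.06 and 0.06 m and x of dish in the frame of divider between -0.214 and 0.214 m).
At the end, for the whole second after the job is handed in: Lid shut (under 0.05 rad); the dish held by the gripper alone, at rest (20 mm/s, 0.15 rad/s), level within 0.12 rad, its underside 6 to 28 mm above the recess floor, centred within 10 mm, long sides parallel within 0.13 rad, not touching the case (value of joint case_lid below 0.05 rad and z of dish in the frame of recess between 0.006 and 0.028 m and horizontal distance between dish and recess below 0.01 m and angle between the y axis of dish and the y axis of recess, either way round below 0.13 rad and angle between dish's own z axis and vertical below 0.12 rad and contact force between dish and the fingers above 0.3 N and contact force between dish and case below 0.05 N and linear speed of dish below 0.02 m/s and angular speed of dish below 0.15 rad/s); the arm keeps its last pose, push and grip.
It fails at once if the dish touches the case or its lid (contact force between dish and case above 0.5 N).
It fails at once if the dish or the gripper knocks the wire divider (contact force between dish and divider above 1 N or contact force between any of the arm, the fingers and divider above 3 N).
It fails at once if a bystander is moved more than 30 mm (distance of any of cup, jar, mug, stick, hairbrush from where it was at the start of the episode above 0.03 m).
It also fails if it takes over 64 s, if anything falls off the work surface, if the arm or the gripper's body presses on something with over 40 N, if the wrist force passes 120 N, or if a joint passes its speed limit or range.

## Working session

There is one attempt and no reset: what is moved stays moved. The work goes in short steps, Python scripts to look and compute and a tool call to move; the robot and the scene stay as the last step left them, time stands still between calls to the robot, and variables do not carry over. Pictures are saved under pics/ and viewed, and the job is handed in when it is done.

Besides the shell and the picture viewer there is one more tool, called after "Request:" by a JSON object that holds its "api" and its "payload", one argument or row to a line. carry_out: Moves the arm, as the interface text tells. Its arguments: {"type":"object","properties":{"deltas":{"type":"array","items":{"type":"array"}},"newtons":{"type":"number"}},"required":["deltas"]}

```bash
mkdir -p pics; ls
python3 - <<'E'
from rig import manip
import cv2,pickle
s=manip.read_state();print({k:s[k] for k in('t','ee_pos','tool_rot','finger_gap','wrist_force')})
for n in("scene","top","wrist"):
    d=manip.get_image(n);pickle.dump(d,open(f'pics/{n}0.pkl','wb'));cv2.imwrite(f'pics/{n}0.png',d['image'][:,:,::-1]);print(n,d['camera_matrix'],d['R'],d['t'])
E
```

```text
pics
{'t': 0.0, 'ee_pos': array([ 0.26472821, -0.56561837,  0.24942305]), 'tool_rot': array([[ 9.05674796e-01,  4.23972314e-01, -8.00117271e-04],
       [ 4.23973060e-01, -9.05673552e-01,  1.50355381e-03],
       [-8.71798608e-05, -1.70095896e-03, -9.99998550e-01]]), 'finger_gap': 0.9957848832169278, 'wrist_force': array([ 0.53444618, -0.06732977, -0.43652082])}
scene [[493.03245386   0.         323.77392662]
 [  0.         493.03245386 203.71400985]
 [  0.           0.           1.        ]] [[-0.21983809  0.97550278  0.00809589]
 [ 0.7647361   0.17748066 -0.61941853]
 [-0.60568136 -0.12998056 -0.7850192 ]] [ 0.12062693 -0.34839335  1.86662269]
top [[412.11934321   0.         316.19295617]
 [  0.         412.11934321 192.13333712]
 [  0.           0.           1.        ]] [[ 2.53557654e-02 -9.99676083e-01  2.19407334e-03]
 [-9.96434747e-01 -2.54500938e-02 -8.04368524e-02]
 [ 8.04666369e-02 -1.46712955e-04 -9.96757292e-01]] [-1.24012986e-03  5.15971126e-01  1.45346886e+00]
wrist [[327.7745665    0.         315.96890854]
 [  0.         327.7745665  196.60500427]
 [  0.           0.           1.        ]] [[ 4.25358172e-01 -9.05024934e-01 -5.42641365e-04]
 [-8.66050423e-01 -4.07214219e-01  2.90057314e-01]
 [-2.62730073e-01 -1.22908294e-01 -9.57009122e-01]] [-0.62571181 -0.03983052  0.37884049]
```

View pics/scene0.png

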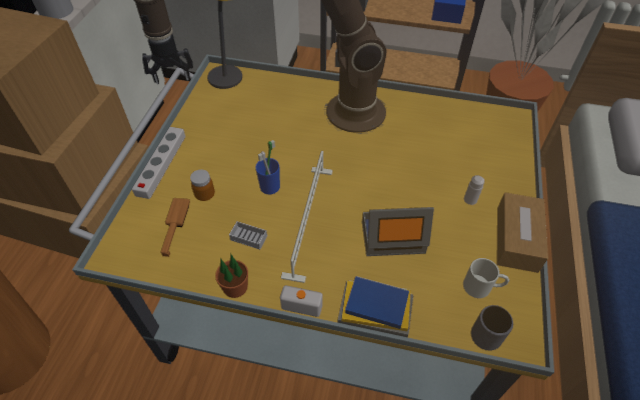

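View pics/top0.png

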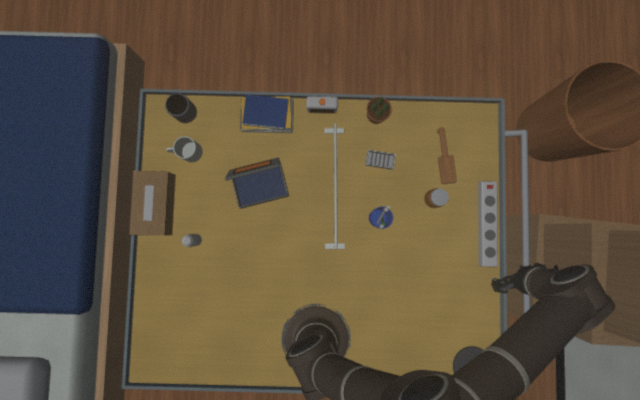

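View pics/wrist0.png

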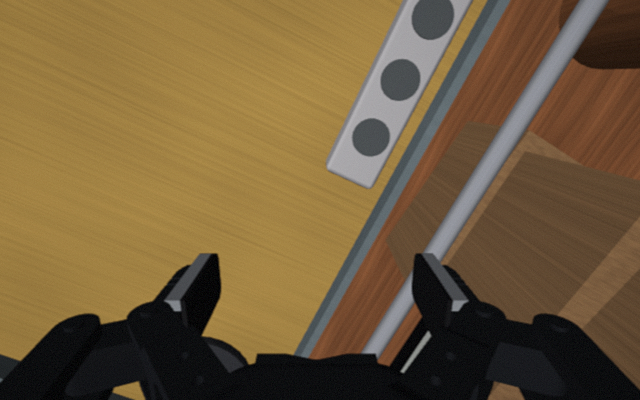

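The scene view shows the divider (about 320,155 to 293,278), the dish (249,236), and the case with its lid upright and the orange field at (402,230). The top view shows the case at (258,185) and the dish at (380,160). Next I'll enlarge both for pixel reading.

Run:
```python
import cv2
a=cv2.imread('pics/top0.png');b=cv2.imread('pics/scene0.png')
def c(im,x,y,w,h,k,n): cv2.imwrite('pics/'+n,cv2.resize(im[y:y+h,x:x+w],None,fx=k,fy=k,interpolation=cv2.INTER_CUBIC))
c(a,215,145,90,70,8,'t_case.png')
c(a,320,115,90,70,8,'t_dish.png')
c(a,320,200,90,60,8,'t_low.png')
c(b,355,195,90,70,8,'s_case.png')
c(b,220,215,60,40,12,'s_dish.png')
```

```text
(no output)
```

View pics/t_case.png

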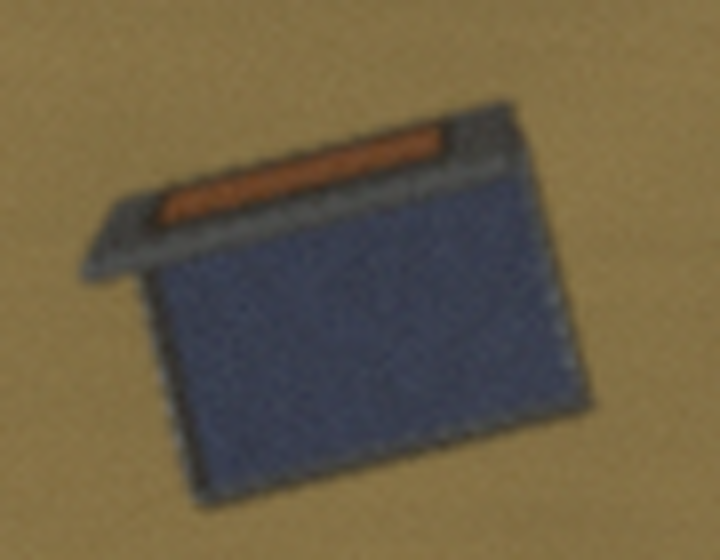

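View pics/t_dish.png

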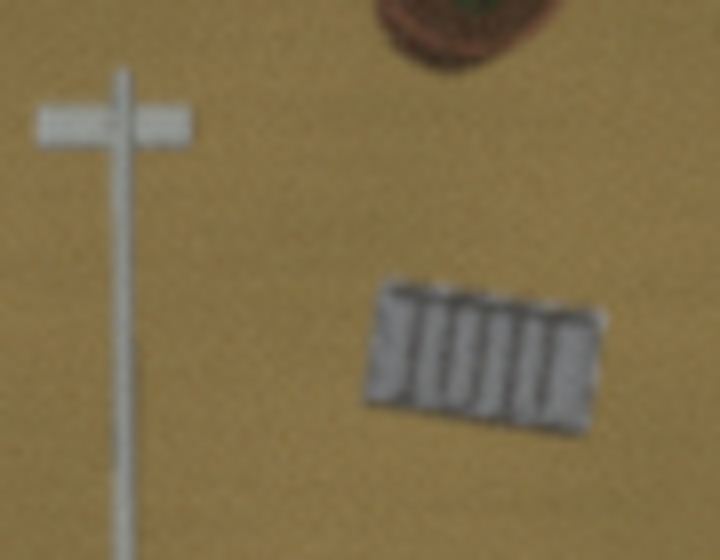

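View pics/t_low.png

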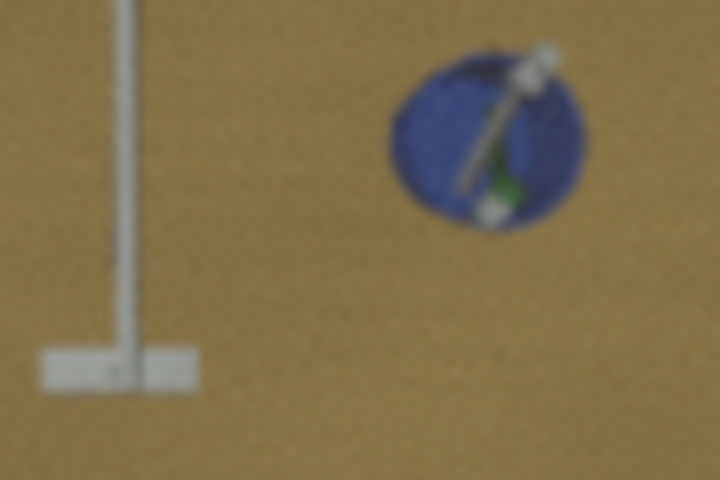

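View pics/s_case.png

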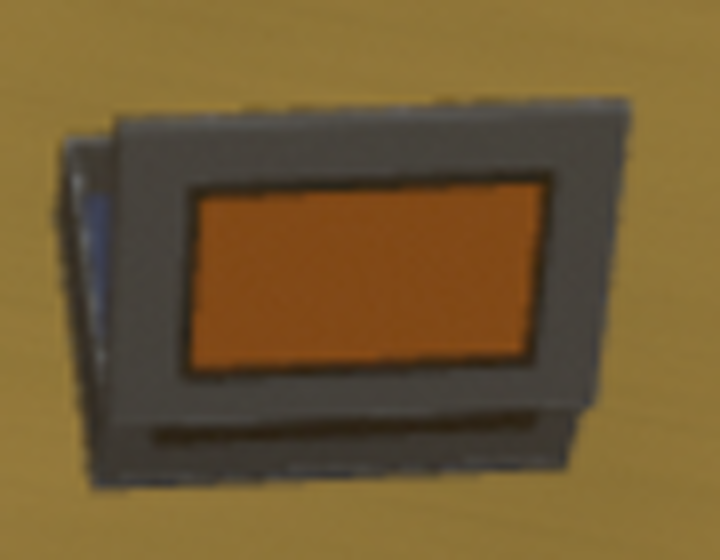

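View pics/s_dish.png

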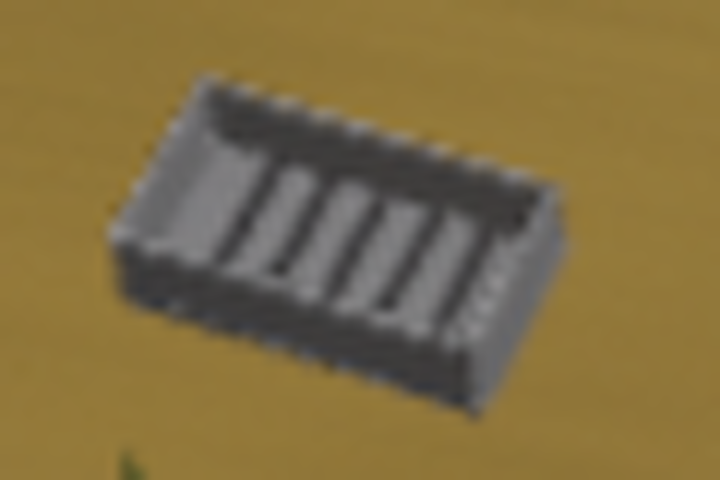

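```bash
cat > h.py <<'E'
import pickle,numpy as np
from scipy.optimize import least_squares
C={n:pickle.load(open(f'pics/{n}0.pkl','rb')) for n in('scene','top')}
def proj(c,X):
    d=C[c] if isinstance(c,str) else c
    p=np.asarray(X)@d['R'].T+d['t'];q=p@np.asarray(d['camera_matrix']).T;return q[...,:2]/q[...,2:]
def o(u,v,x,y,k): return (x+(u+.5)/k-.5,y+(v+.5)/k-.5)
def rz(a): return np.array([[np.cos(a),-np.sin(a),0],[np.sin(a),np.cos(a),0],[0,0,1]])
def lid(d,y,n,th): return np.array([.065-d*np.cos(th)+n*np.sin(th),y,.05+d*np.sin(th)+n*np.cos(th)])
E
python3 - <<'E'
from h import *
tc=lambda u,v:o(u,v,215,145,8);td=lambda u,v:o(u,v,320,115,8);tl=lambda u,v:o(u,v,320,200,8);sc=lambda u,v:o(u,v,355,195,8);sd=lambda u,v:o(u,v,220,215,12)
# case p=x,y,yaw,th
F=[('scene',('l',.065+37,0,0),None)]
obs=[]
for (d,y),uv in zip([(.102,-.06),(.102,.06),(.028,-.06),(.028,.06)],[(200,200),(547,183),(190,370),(528,355)]): obs.append(('scene','l',(d,y,.0015),sc(*uv)))
for (d,y),uv in zip([(.106,-.064),(.106,.064),(.024,-.064),(.024,.064)],[(190,186),(555,172),(180,378),(537,365)]): obs.append(('scene','l',(d,y,.0015),sc(*uv)))
for (d,y),uv in zip([(.13,-.09),(.13,.09),(0,-.09),(0,.09)],[(115,118),(630,98),(110,422),(595,405)]): obs.append(('scene','l',(d,y,.01),sc(*uv)))
obs[:8]=[(a,b,(q[0],q[1],.0115),e) for a,b,q,e in obs[:8]]
obs+= [('scene','c',(.065,-.09,0),sc(90,488)),('scene','c',(.065,.09,0),sc(565,468)),('scene','c',(-.065,-.09,.05),sc(65,140)),
 ('top','c',(-.065,.09,.05),tc(200,503)),('top','c',(-.065,-.09,.05),tc(592,405)),('top','l',(.13,.09,.0),tc(85,278)),('top','l',(0,.09,.01),tc(118,195)),('top','l',(0,-.09,.01),tc(512,100))]
def res(p):
    r=[]
    for cam,k,q,uv in obs:
        X=lid(*q,p[3]) if k=='l' else np.array(q)
        r.append(proj(cam,rz(p[2])@X+[p[0],p[1],0])-uv)
    return np.ravel(r)
s=least_squares(res,[.5,.2,.25,1.3],loss='soft_l1');np.set_printoptions(precision=4,suppress=True)
print('case',s.x,np.degrees(s.x[2:]));print(res(s.x).reshape(-1,2).round(1).tolist())
p=s.x
print('edge outer',rz(p[2])@lid(.13,0,.01,p[3])+[p[0],p[1],0],'recess shut',rz(p[2])@[0,0,.06]+[p[0],p[1],0])
ob=[('top',(.027,.05,.03),td(385,283)),('top',(.027,-.05,.03),td(603,312)),('top',(-.027,-.05,.03),td(585,432)),('top',(-.027,.05,.03),td(367,402)),
('scene',(-.027,-.05,.03),sd(205,78)),('scene',(-.027,.05,.03),sd(560,188)),('scene',(.027,-.05,.03),sd(113,232)),('scene',(.027,.05,0),sd(478,412)),('scene',(.027,-.05,0),sd(125,297))]
f=lambda p:np.ravel([proj(c,rz(p[2])@q+[p[0],p[1],0])-uv for c,q,uv in ob])
s=least_squares(f,[.5,-.2,-.1],loss='soft_l1');print('dish',s.x,np.degrees(s.x[2]));print(f(s.x).reshape(-1,2).round(1).tolist())
od=[('top',(.214,0,.1),td(122,68)),('top',(-.214,0,.1),tl(130,390)),('top',(.2,0,.0),td(114,126)),('top',(-.2,0,.0),tl(120,370))]
f=lambda p:np.ravel([proj(c,rz(p[2])@q+[p[0],p[1],0])-uv for c,q,uv in od])
s=least_squares(f,[.5,-.05,0]);print('div',s.x);print(f(s.x).reshape(-1,2).round(1).tolist())
from scipy.optimize import fsolve
for n,uv,z in [('cup',tl(490,140),.1),('jar',(439,198),.085),('mug',(185,149),.09),('stick',(190,240),.1),('books',(267,113),.04),('clock',(322,102),.05),('cactus',(378,110),.08)]:
    print(n,fsolve(lambda q:proj('top',[q[0],q[1],z])-uv,[.5,0]))
E
```

```text
case [0.5378 0.2139 0.279  1.2211] [15.9867 69.961 ]
[[-0.0, -0.5], [-0.6, -0.2], [-0.0, -0.1], [-0.6, -0.1], [-0.1, 0.1], [-0.0, -0.1], [-0.2, 0.1], [-0.5, -0.3], [0.1, 1.4], [0.6, 1.2], [-0.9, 1.4], [0.3, 0.8], [-0.1, 0.3], [0.3, 0.1], [-0.4, -1.0], [-1.3, 0.7], [-0.3, 0.0], [-0.2, 1.5], [-0.6, 0.7], [-0.1, -0.1]]
edge outer [0.5665 0.2221 0.1756] recess shut [0.5378 0.2139 0.06  ]
dish [ 0.6399 -0.2145 -0.128 ] -7.333559108401935
[[-0.1, -0.4], [0.3, 0.2], [0.4, -0.0], [-0.0, -0.5], [0.0, -0.8], [0.3, -0.6], [-0.4, 0.0], [0.6, 0.3], [0.0, 0.2]]
div [ 0.5358 -0.0526  0.0291]
[[0.1, -0.3], [0.1, 0.2], [-0.1, 3.0], [-0.1, -2.8]]
cup [ 0.4308 -0.2079]
jar [ 0.5013 -0.4084]
mug [0.6474 0.4662]
stick [0.3378 0.4305]
books [0.7943 0.1954]
clock [ 0.8367 -0.0006]
cactus [ 0.8041 -0.1965]
```

Run:
```python
from h import *
np.set_printoptions(precision=3,suppress=True)
p=[.5378,.2139,.279,1.2211]
for th,d,c in [(1.2211,.113,.04),(1.2211,.113,.0)]+[(t,.113+.01*(1-t/1.22),0) for t in np.linspace(1.2,0,13)]:
    q=lid(d,0,.01,th)+[.011+c,0,.019]
    print(round(th,2),rz(p[2])@q+[p[0],p[1],0])
```

```text
1.22 [0.621 0.238 0.179]
1.22 [0.583 0.227 0.179]
1.2 [0.58  0.226 0.178]
1.1 [0.57  0.223 0.175]
1.0 [0.559 0.22  0.171]
0.9 [0.549 0.217 0.166]
0.8 [0.54  0.214 0.159]
0.7 [0.531 0.212 0.152]
0.6 [0.523 0.21  0.144]
0.5 [0.515 0.207 0.135]
0.4 [0.509 0.206 0.125]
0.3 [0.503 0.204 0.114]
0.2 [0.498 0.203 0.103]
0.1 [0.495 0.202 0.091]
0.0 [0.493 0.201 0.079]
```

Request:
{"api": "carry_out", "payload": {
  "deltas": [
    [[0, 0, 0.05], 0, -1],
    [[0, 0, 0.05], 0, -1],
    [[0.05, 0.1, 0.06], -9.1, -1],
    [[0.1, 0.25, 0.06], -9.1, -1],
    [[0.1, 0.25, 0.06], -9.1, -1],
    [[0.1, 0.25, 0.06], -9.1, -1],
    [[0.1, 0.25, 0.06], -9.1, -1]
  ]
}}

```text
t: 0.85
ee_pos: [0.3584, -0.3326, 0.31]
tool_rot: [[0.961, 0.275, 0.001], [0.275, -0.961, -0.001], [0.0, 0.001, -1.0]]
wrist_force: [1.4, 0.3, 0.4]
finger_gap: 0.005
```

Request:
{"api": "carry_out", "payload": {
  "deltas": [
    [[0.27, 0.556, 0], 0, -1],
    [[0.27, 0.556, 0], 0, -1],
    [[0.27, 0.556, 0], 0, -1],
    [[0.27, 0.556, 0], 0, -1],
    [[0.27, 0.556, 0], 0, -1],
    [[0.27, 0.556, 0], 0, -1],
    [[0.27, 0.556, 0], 0, -1],
    [[0.27, 0.556, 0], 0, -1],
    [[0.27, 0.556, 0], 0, -1],
    [[0.27, 0.556, 0], 0, -1],
    [[0.27, 0.556, 0], 0, -1],
    [[0.27, 0.556, 0], 0, -1]
  ]
}}

```text
t: 2.05
ee_pos: [0.6209, 0.2069, 0.3097]
tool_rot: [[0.962, 0.275, 0.0], [0.275, -0.962, -0.0], [0.0, 0.0, -1.0]]
wrist_force: [0.9, 0.5, -0.5]
finger_gap: -0.0
```

Request:
{"api": "carry_out", "payload": {
  "deltas": [
    [[0, 0, 0], 0, -1],
    [[0, 0, 0], 0, -1],
    [[0, 0, 0], 0, -1]
  ]
}}

```text
t: 2.35
ee_pos: [0.6201, 0.204, 0.3096]
tool_rot: [[0.962, 0.274, -0.0], [0.274, -0.962, -0.001], [-0.0, 0.001, -1.0]]
wrist_force: [0.1, -0.8, 1.2]
finger_gap: -0.001
```

Request:
{"api": "carry_out", "payload": {
  "deltas": [
    [[0.005, 0.035, 0], 0, -1],
    [[0.005, 0.035, -0.045], 0, -1],
    [[0.005, 0.035, -0.09], 0, -1],
    [[0.005, 0.035, -0.13], 0, -1],
    [[0.005, 0.035, -0.13], 0, -1],
    [[0.005, 0.035, -0.13], 0, -1]
  ]
}}

```text
t: 2.95
ee_pos: [0.6256, 0.2389, 0.1809]
tool_rot: [[0.962, 0.274, 0.0], [0.274, -0.962, -0.0], [0.0, 0.0, -1.0]]
wrist_force: [0.4, 0.8, 1.3]
finger_gap: -0.001
```

Run:
```python
from rig import manip
import cv2,numpy as np
k=lambda im,x,y,w,h:cv2.resize(im[y:y+h,x:x+w,::-1],(400,300),interpolation=cv2.INTER_CUBIC)
a=manip.get_image('scene')['image'];b=manip.get_image('top')['image'];w=manip.get_image('wrist')['image']
cv2.imwrite('pics/lid1.png',np.vstack([np.hstack([k(a,340,150,120,90),k(b,200,120,120,90)]),np.hstack([k(w,0,0,640,400),k(a,0,0,640,400)])]))
```

```text
(no output)
```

View pics/lid1.png

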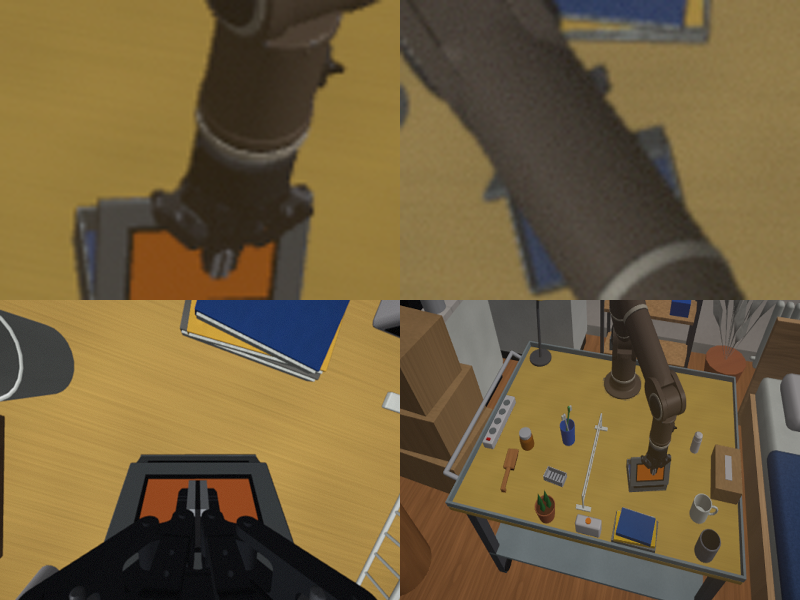

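The fingertips stand on the outer side of the lid, on its middle line: the wrist view shows them over the orange field at (198,500). Now I'll push along the arc.

Request:
{"api": "carry_out", "payload": {
  "deltas": [
    [[-0.021, -0.006, 0], 0, -1],
    [[-0.042, -0.012, -0.001], 0, -1],
    [[-0.05, -0.014, -0.003], 0, -1],
    [[-0.055, -0.016, -0.005], 0, -1],
    [[-0.06, -0.017, -0.007], 0, -1],
    [[-0.066, -0.019, -0.009], 0, -1]
  ]
}}

```text
t: 3.7
ee_pos: [0.5597, 0.2214, 0.1711]
tool_rot: [[0.961, 0.275, 0.001], [0.275, -0.961, 0.001], [0.002, -0.0, -1.0]]
wrist_force: [1.6, 0.1, -0.0]
finger_gap: 0.002
```

Request:
{"api": "carry_out", "payload": {
  "deltas": [
    [[-0.005, -0.001, -0.002], 0, -1],
    [[-0.01, -0.003, -0.005], 0, -1],
    [[-0.015, -0.004, -0.008], 0, -1],
    [[-0.019, -0.005, -0.012], 0, -1],
    [[-0.024, -0.006, -0.016], 0, -1],
    [[-0.028, -0.007, -0.019], 0, -1],
    [[-0.032, -0.008, -0.023], 0, -1],
    [[-0.036, -0.009, -0.027], 0, -1]
  ]
}}

```text
t: 4.5
ee_pos: [0.5228, 0.2122, 0.1435]
tool_rot: [[0.961, 0.275, 0.0], [0.275, -0.961, 0.0], [0.0, -0.0, -1.0]]
wrist_force: [0.3, 0.2, -0.3]
finger_gap: 0.001
```

Run:
```python
from rig import manip
import cv2,numpy as np
k=lambda im,x,y,w,h:cv2.resize(im[y:y+h,x:x+w,::-1],(400,300),interpolation=cv2.INTER_CUBIC)
a=manip.get_image('scene')['image'];w=manip.get_image('wrist')['image']
cv2.imwrite('pics/lid2.png',np.hstack([k(a,340,150,120,90),k(w,0,0,640,400)]))
```

```text
(no output)
```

View pics/lid2.png

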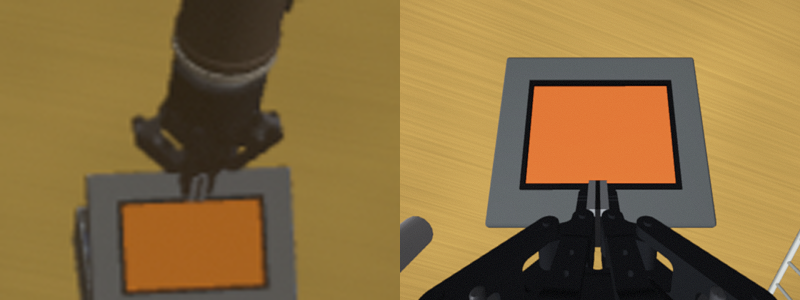

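The lid follows, and the tips sit between the ridge and the free edge at (598,195).

Request:
{"api": "carry_out", "payload": {
  "deltas": [
    [[-0.004, -0.001, -0.005], 0, -1],
    [[-0.008, -0.003, -0.009], 0, -1],
    [[-0.011, -0.004, -0.014], 0, -1],
    [[-0.014, -0.005, -0.019], 0, -1],
    [[-0.017, -0.006, -0.025], 0, -1],
    [[-0.02, -0.006, -0.03], 0, -1],
    [[-0.023, -0.007, -0.036], 0, -1],
    [[-0.025, -0.008, -0.042], 0, -1],
    [[-0.027, -0.008, -0.048], 0, -1],
    [[-0.029, -0.009, -0.054], 0, -1]
  ]
}}

```text
t: 5.6
ee_pos: [0.4939, 0.2032, 0.0893]
tool_rot: [[0.961, 0.275, 0.0], [0.275, -0.961, 0.0], [0.0, -0.0, -1.0]]
wrist_force: [0.3, 0.8, 1.4]
finger_gap: 0.001
```

Request:
{"api": "carry_out", "payload": {
  "deltas": [
    [[-0.001, -0.0, -0.003], 0, -1],
    [[-0.001, -0.0, -0.006], 0, -1],
    [[-0.001, 0.0, -0.008], 0, -1],
    [[-0.001, 0.0, -0.009], 0, -1]
  ]
}}

```text
t: 6.0
ee_pos: [0.4929, 0.2032, 0.0815]
tool_rot: [[0.961, 0.275, -0.0], [0.275, -0.961, -0.001], [-0.0, 0.001, -1.0]]
wrist_force: [-6.8, -2.8, 18.6]
finger_gap: -0.002
```

The upward force rose to 18.6 N, so the lid has bottomed out. I'll lift, open the jaws, and check.

Request:
{"api": "carry_out", "payload": {
  "deltas": [
    [[0, 0, 0.04], 0, -1],
    [[0, 0, 0.09], 0, -1],
    [[0, 0, 0.14], 0, -1],
    [[0, -0.05, 0.17], 0, 1],
    [[0, -0.1, 0.17], 0, 1],
    [[0, -0.15, 0.17], 0, 1],
    [[0, -0.2, 0.17], 0, 1],
    [[0, -0.2, 0.17], 0, 1]
  ]
}}

```text
t: 6.8
ee_pos: [0.4928, -0.0038, 0.2508]
tool_rot: [[0.964, 0.267, -0.0], [0.267, -0.964, -0.003], [-0.001, 0.003, -1.0]]
wrist_force: [0.3, 0.4, 0.3]
finger_gap: 0.851
```

Run:
```python
from rig import manip
import cv2,numpy as np,pickle
k=lambda im,x,y,w,h:cv2.resize(im[y:y+h,x:x+w,::-1],(720,560),interpolation=cv2.INTER_CUBIC)
for n in('scene','top'):
    d=manip.get_image(n);pickle.dump(d,open(f'pics/{n}1.pkl','wb'))
    cv2.imwrite(f'pics/{n}1.png',k(d['image'],*((355,195,90,70) if n=='scene' else (215,145,90,70))))
cv2.imwrite('pics/scene1f.png',pickle.load(open('pics/scene1.pkl','rb'))['image'][:,:,::-1])
```

```text
(no output)
```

View pics/scene1.png

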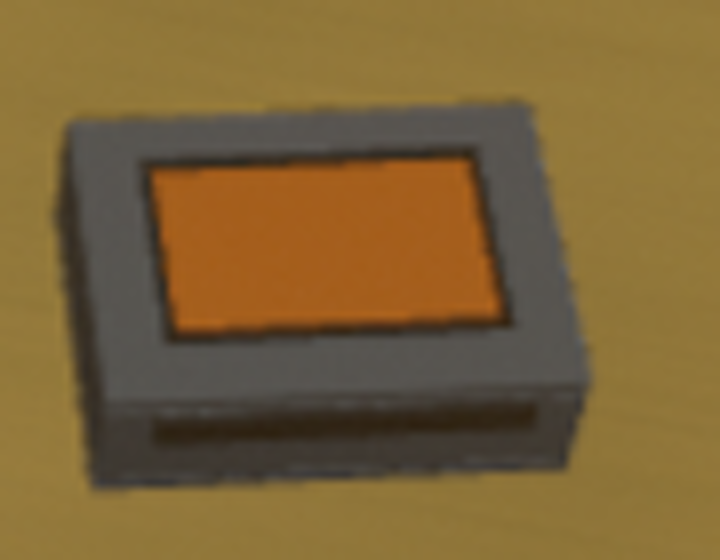

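View pics/top1.png

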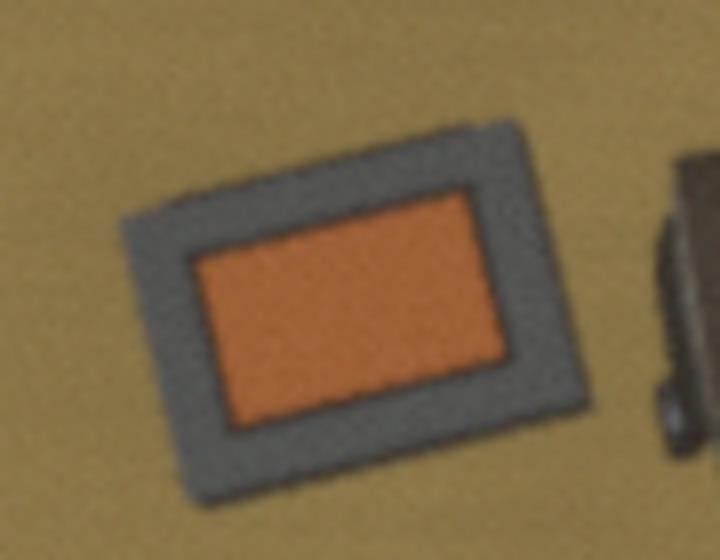

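View pics/scene1f.png

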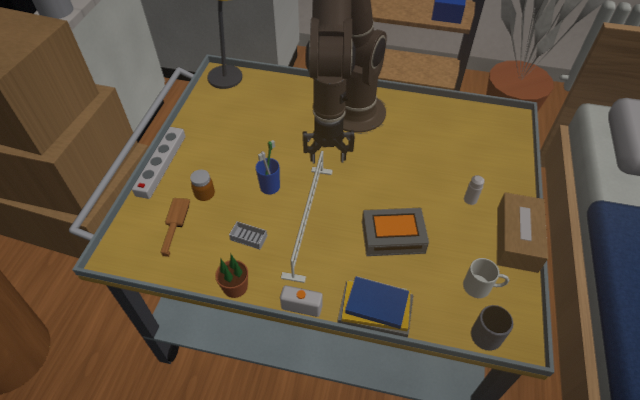

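Run:
```python
from h import *
np.set_printoptions(precision=4,suppress=True)
tc=lambda u,v:o(u,v,215,145,8);sc=lambda u,v:o(u,v,355,195,8)
A=[]
def add(cam,f,hx,hy,n,uvs):
    # order: (-x,-y),(-x,+y),(+x,-y),(+x,+y)
    for (sx,sy),uv in zip([(-1,-1),(-1,1),(1,-1),(1,1)],uvs): A.append((cam,(.065-sx*hx,sy*hy,n),f(*uv)))
add('scene',sc,.037,.06,.0115,[(150,168),(473,158),(175,333),(503,318)])
add('scene',sc,.041,.064,.0115,[(140,160),(480,148),(168,342),(513,325)])
add('scene',sc,.065,.09,.01,[(68,122),(530,102),(105,408),(590,388)])
add('top',tc,.037,.06,.0115,[(508,355),(235,427),(467,190),(195,260)])
add('top',tc,.065,.09,.01,[(590,405),(190,500),(522,120),(122,215)])
for cams in (('scene','top'),('scene',),('top',)):
    B=[a for a in A if a[0] in cams]
    f=lambda p:np.ravel([proj(c,rz(p[2])@lid(*q,p[3])+[p[0],p[1],0])-uv for c,q,uv in B])
    s=least_squares(f,[.538,.214,.28,0.03]);print(cams,s.x,np.abs(s.fun).max())
B=A
f=lambda p:np.ravel([proj(c,rz(p[2])@lid(*q,0)+[p[0],p[1],0])-uv for c,q,uv in B])
s=least_squares(f,[.538,.214,.28]);print(s.x,s.x[2]*57.3,f(s.x).reshape(-1,2).round(1).tolist())
```

```text
('scene', 'top') [0.5389 0.2139 0.2727 0.0022] 0.7605839279632676
('scene',) [0.539  0.2145 0.2759 0.0063] 0.8204252810666617
('top',) [0.5387 0.2125 0.269  0.0168] 0.6341025571839225
[0.5389 0.214  0.2726] 15.618270253002558 [[0.1, 0.3], [-0.7, 0.1], [-0.1, -0.0], [-0.4, 0.3], [-0.1, 0.3], [-0.5, 0.3], [-0.5, 0.0], [-0.0, 0.5], [-0.5, -0.6], [0.3, -0.2], [-0.6, -0.7], [0.6, -0.6], [-0.4, 0.3], [0.1, -0.3], [-0.3, 0.4], [0.2, 0.0], [-0.3, -0.3], [-0.7, 0.5], [-0.7, -0.5], [-0.8, 0.1]]
```

The lid is shut (fit gives about 0.002 rad). The recess is at (0.539, 0.214) with yaw 15.7°. Next I'll go over the dish.

Request:
{"api": "carry_out", "payload": {
  "deltas": [
    [[0.04, -0.02, 0.02], 8, 1],
    [[0.08, -0.04, 0.02], 16, 1],
    [[0.12, -0.06, 0.02], 24, 1],
    [[0.147, -0.1, 0.02], 32, 1],
    [[0.147, -0.14, 0.02], 40, 1],
    [[0.147, -0.18, 0.02], 48, 1],
    [[0.147, -0.211, 0.02], 56, 1],
    [[0.147, -0.211, 0], 64, 1],
    [[0.147, -0.211, -0.05], 66.7, 1],
    [[0.147, -0.211, -0.08], 66.7, 1],
    [[0.147, -0.211, -0.08], 66.7, 1],
    [[0.147, -0.211, -0.08], 66.7, 1]
  ]
}}

```text
t: 8.1
ee_pos: [0.641, -0.2059, 0.1713]
tool_rot: [[0.126, 0.992, 0.0], [0.992, -0.126, 0.001], [0.001, -0.0, -1.0]]
wrist_force: [0.8, -1.0, 1.0]
finger_gap: 1.001
```

Run:
```python
from rig import manip
import cv2,numpy as np,pickle
s=manip.read_state();print(s['ee_pos'],np.degrees(np.arctan2(s['tool_rot'][1,1],s['tool_rot'][0,1])),s['joint_positions'],s['finger_gap'])
d=manip.get_image('wrist');pickle.dump(d,open('pics/wrist2.pkl','wb'));cv2.imwrite('pics/wrist2.png',d['image'][:,:,::-1])
```

```text
[ 0.64097764 -0.2058599   0.17127575] -7.2118475754892915 [ 0.58613162  0.62104707 -0.52961601  1.52380538  0.33661967  1.08878669
 -0.14490829] 1.001006777157646
```

View pics/wrist2.png

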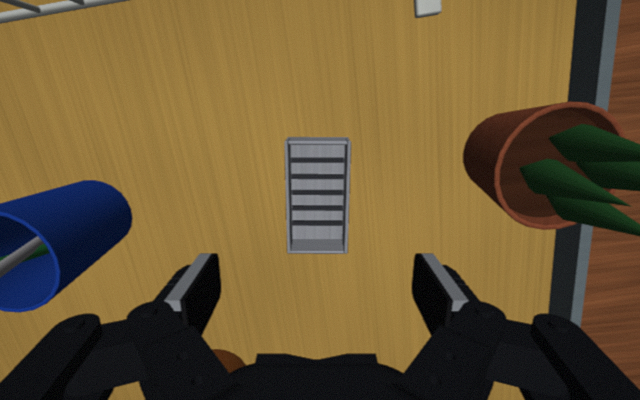

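The wrist view shows the dish square to the jaws, with rim corners at (285,138), (350,138), (287,253) and (347,253). I'll refine the pose from those.

Run:
```python
from h import *
W=pickle.load(open('pics/wrist2.pkl','rb'))
import cv2
im=W['image'][120:270,265:370,::-1];cv2.imwrite('pics/w2c.png',cv2.resize(im,None,fx=4,fy=4,interpolation=cv2.INTER_CUBIC))
ob=[((-.027,.05,.03),(285,138)),((.027,.05,.03),(349.5,138)),((-.027,-.05,.03),(287,253)),((.027,-.05,.03),(347.5,253))]
f=lambda p:np.ravel([proj(W,rz(p[2])@q+[p[0],p[1],0])-uv for q,uv in ob])
s=least_squares(f,[.64,-.21,-.1]);print(s.x,np.degrees(s.x[2]),f(s.x).round(1))
```

```text
[ 0.64069763 -0.21553846 -0.12353231] -7.0778798797452485 [-1.3  0.9  1.4  0.9 -0.  -1.  -0.  -1.1]
```

View pics/w2c.png

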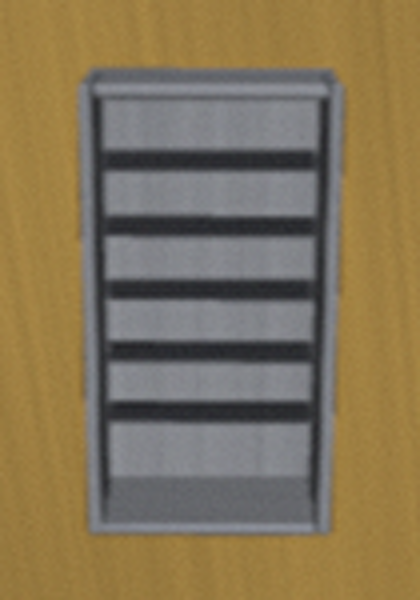

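Request:
{"api": "carry_out", "payload": {
  "deltas": [
    [[-0.0005, -0.0095, 0], 0, 1],
    [[-0.0005, -0.0095, -0.04], 0, 1],
    [[-0.0005, -0.0095, -0.08], 0, 1],
    [[-0.0005, -0.0095, -0.11], 0, 1],
    [[-0.0005, -0.0095, -0.13], 0, 1],
    [[-0.0005, -0.0095, -0.145], 0, 1],
    [[-0.0005, -0.0095, -0.145], 0, 1],
    [[-0.0005, -0.0095, -0.145], 0, 1]
  ],
  "newtons": 50
}}

```text
t: 8.95
ee_pos: [0.6405, -0.2177, 0.0272]
tool_rot: [[0.128, 0.992, 0.002], [0.992, -0.128, -0.001], [-0.0, 0.002, -1.0]]
wrist_force: [0.5, 0.5, 0.3]
finger_gap: 0.999
```

Request:
{"api": "carry_out", "payload": {
  "deltas": [
    [[0, 0.001, 0], 0, -1],
    [[0, 0.001, 0], 0, -1],
    [[0, 0.001, 0], 0, -1],
    [[0, 0.001, 0], 0, -1],
    [[0, 0.001, 0], 0, -1],
    [[0, 0.001, 0], 0, -1],
    [[0, 0.001, 0], 0, -1],
    [[0, 0.001, 0], 0, -1]
  ],
  "newtons": 50
}}

```text
t: 9.75
ee_pos: [0.6406, -0.2164, 0.0275]
tool_rot: [[0.127, 0.992, 0.002], [0.992, -0.127, -0.001], [-0.0, 0.002, -1.0]]
wrist_force: [-0.3, 0.2, 6.2]
finger_gap: 0.615
```

Request:
{"api": "carry_out", "payload": {
  "deltas": [
    [[0, 0, 0.01], 0, -1],
    [[0, 0, 0.025], 0, -1],
    [[0, 0, 0.045], 0, -1],
    [[0, 0, 0.07], 0, -1],
    [[0, 0, 0.1], 0, -1],
    [[0, 0, 0.13], 0, -1],
    [[0, 0, 0.16], 0, -1],
    [[0, 0, 0.19], 0, -1],
    [[0, 0, 0.19], 0, -1],
    [[0, 0, 0.19], 0, -1]
  ]
}}

```text
t: 10.75
ee_pos: [0.6397, -0.2163, 0.2172]
tool_rot: [[0.127, 0.992, 0.002], [0.992, -0.127, -0.001], [-0.001, 0.002, -1.0]]
wrist_force: [-0.1, 0.1, -2.6]
finger_gap: 0.618
```

Run:
```python
from rig import manip
import cv2,numpy as np,pickle
k=lambda im,x,y,w,h:cv2.resize(im[y:y+h,x:x+w,::-1],(400,300),interpolation=cv2.INTER_CUBIC)
I={n:manip.get_image(n) for n in('scene','wrist')}
cv2.imwrite('pics/held.png',np.hstack([k(I['scene']['image'],180,140,160,120),k(I['wrist']['image'],0,0,640,400)]))
```

```text
(no output)
```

View pics/held.png

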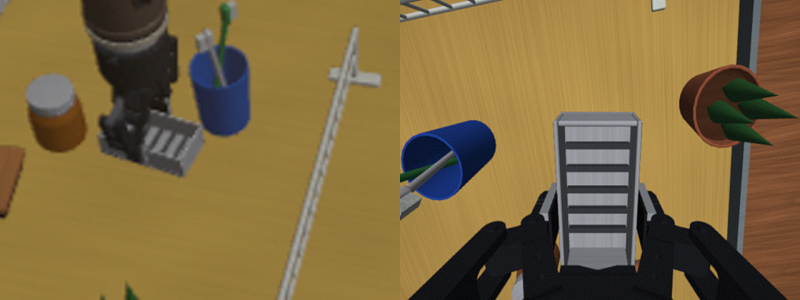

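The dish is held level in the jaws, with its underside near 0.19 m. Carrying it over the divider.

Request:
{"api": "carry_out", "payload": {
  "deltas": [
    [[-0.003, 0.015, 0], 0, -1],
    [[-0.01, 0.045, 0], 0, -1],
    [[-0.018, 0.08, 0], 0, -1],
    [[-0.027, 0.115, 0], 0, -1],
    [[-0.035, 0.15, 0], 0, -1],
    [[-0.044, 0.185, 0], 2, -1],
    [[-0.053, 0.22, 0], 4, -1],
    [[-0.061, 0.255, 0], 6, -1],
    [[-0.07, 0.29, 0], 10, -1],
    [[-0.078, 0.325, 0], 14, -1],
    [[-0.086, 0.36, 0], 18, -1],
    [[-0.092, 0.39, 0], 21, -1]
  ]
}}

```text
t: 12.05
ee_pos: [0.5454, 0.1766, 0.2151]
tool_rot: [[-0.241, 0.97, -0.002], [0.97, 0.241, 0.0], [0.001, -0.002, -1.0]]
wrist_force: [0.4, 0.2, -2.8]
finger_gap: 0.622
```

Request:
{"api": "carry_out", "payload": {
  "deltas": [
    [[-0.005, 0.02, 0], 1, -1],
    [[-0.009, 0.039, 0], 1.9, -1],
    [[-0.009, 0.039, -0.01], 1.9, -1],
    [[-0.009, 0.039, -0.03], 1.9, -1],
    [[-0.009, 0.039, -0.05], 1.9, -1],
    [[-0.009, 0.039, -0.06], 1.9, -1],
    [[-0.009, 0.039, -0.06], 1.9, -1],
    [[-0.009, 0.039, -0.06], 1.9, -1]
  ]
}}

```text
t: 12.85
ee_pos: [0.5385, 0.2127, 0.1559]
tool_rot: [[-0.268, 0.963, -0.0], [0.963, 0.268, 0.0], [0.0, -0.0, -1.0]]
wrist_force: [0.0, -0.3, -2.4]
finger_gap: 0.614
```

Run:
```python
from rig import manip
import cv2,numpy as np,pickle
I={n:manip.get_image(n) for n in('scene','top','wrist')};pickle.dump(I,open('pics/I3.pkl','wb'))
cv2.imwrite('pics/w3.png',I['wrist']['image'][:,:,::-1])
k=lambda im,x,y,w,h:cv2.resize(im[y:y+h,x:x+w,::-1],(400,300),interpolation=cv2.INTER_CUBIC)
cv2.imwrite('pics/s3.png',cv2.resize(I['scene']['image'][150:270,350:450,::-1],(500,600),interpolation=cv2.INTER_CUBIC))
s=manip.read_state();print(s['ee_pos'],np.degrees(np.arctan2(s['tool_rot'][1,1],s['tool_rot'][0,1])))
```

```text
[0.53904547 0.21291145 0.15671254] 15.571089084680036
```

View pics/w3.png

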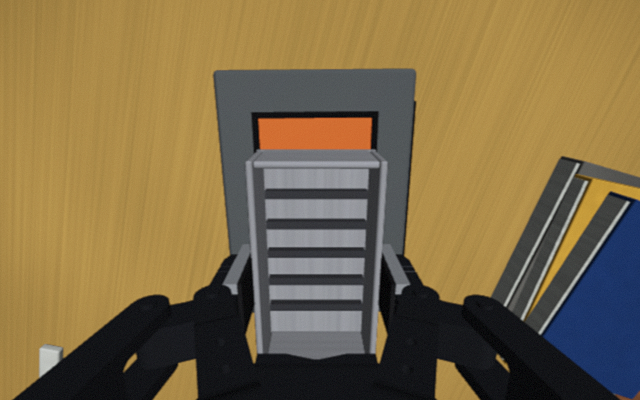

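View pics/s3.png

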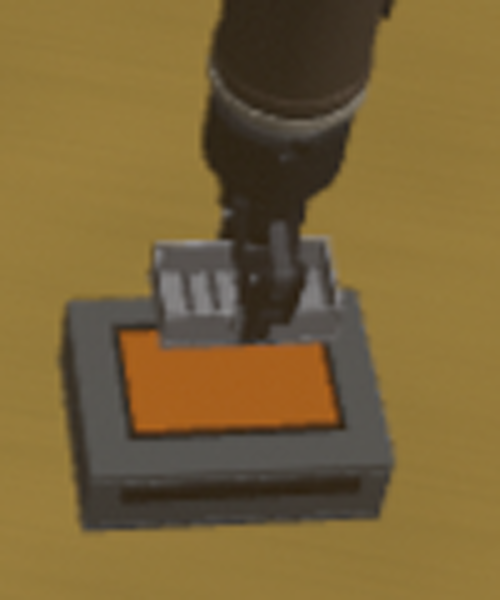

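Run:
```python
from h import *
import cv2
I=pickle.load(open('pics/I3.pkl','rb'))
cv2.imwrite('pics/w3c.png',cv2.resize(I['wrist']['image'][105:185,235:400,::-1],None,fx=4.5,fy=4.5,interpolation=cv2.INTER_CUBIC))
cv2.imwrite('pics/s3c.png',cv2.resize(I['scene']['image'][190:225,375:425,::-1],None,fx=14,fy=14,interpolation=cv2.INTER_CUBIC))
```

```text
(no output)
```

View pics/w3c.png

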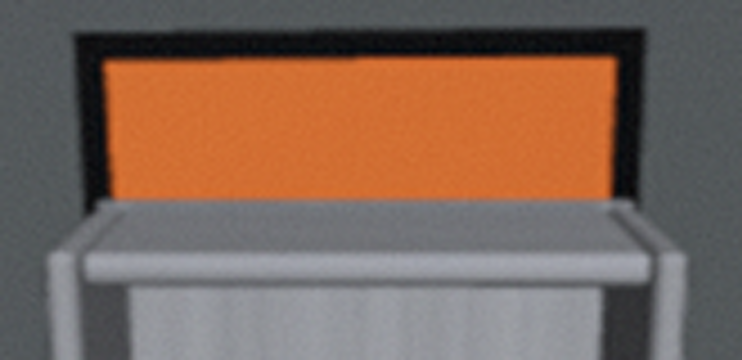

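View pics/s3c.png

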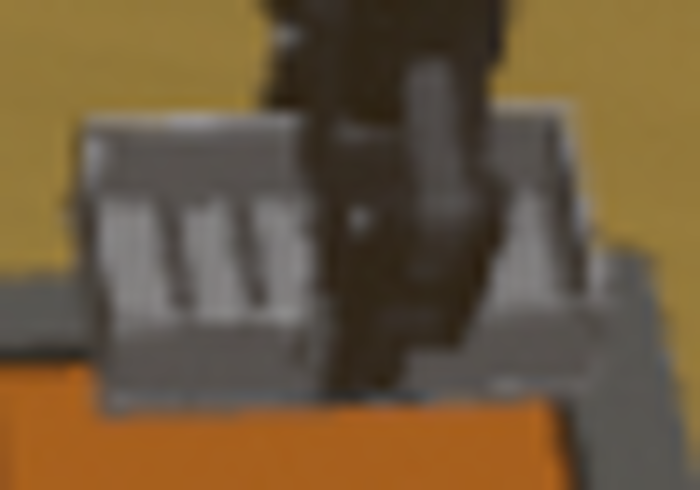

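Run:
```python
from h import *
np.set_printoptions(precision=4,suppress=True)
from scipy.spatial.transform import Rotation as Ro
I=pickle.load(open('pics/I3.pkl','rb'))
w=lambda u,v:o(u,v,235,105,4.5);s=lambda u,v:o(u,v,375,190,14)
ob=[('wrist',(-.027,.05,.03),w(48,255)),('wrist',(.027,.05,.03),w(685,255)),('wrist',(-.027,.05,0),w(98,202)),('wrist',(.027,.05,0),w(632,202)),
('scene',(-.027,-.05,.03),s(85,118)),('scene',(-.027,.05,.03),s(570,105)),('scene',(.027,-.05,0),s(103,412)),('scene',(.027,.05,0),s(603,388)),('scene',(.027,.05,.03),s(605,303)),('scene',(.027,-.05,.03),s(105,325))]
for cams in (('scene','wrist'),('scene',),('wrist',)):
    B=[a for a in ob if a[0] in cams]
    f=lambda p:np.ravel([proj(I[c],rz(p[3])@q+p[:3])-uv for c,q,uv in B])
    r=least_squares(f,[.54,.21,.13,.27]);print(cams,r.x,np.degrees(r.x[3]),f(r.x).round(1))
f=lambda p:np.concatenate([np.ravel([proj(I[c],rz(p[3])@Ro.from_rotvec([p[4],p[5],0]).apply(q)+p[:3])-uv for c,q,uv in ob])])
r=least_squares(f,[.54,.21,.13,.27,0,0]);print('tilt',r.x)
# recess in wrist
A=[((-.041,.064,.0615),w(75,35)),((.041,.064,.0615),w(645,32)),((-.037,.06,.0615),w(103,60)),((.037,.06,.0615),w(617,57))]
f=lambda p:np.ravel([proj(I['wrist'],rz(p[2])@q+[p[0],p[1],0])-uv for q,uv in A])
r=least_squares(f,[.54,.21,.27]);print('recess wrist',r.x,f(r.x).round(1))
```

```text
('scene', 'wrist') [0.5384 0.2123 0.1292 0.2736] 15.677728847121996 [-1.2  0.1  1.   0.   1.2 -0.3 -0.9 -0.3 -0.8 -0.2 -0.6 -0.5 -0.8  0.3
 -1.4  0.7  0.1  0.3  0.1  0.1]
('scene',) [0.5324 0.214  0.1227 0.2724] 15.606787005167273 [-0.1 -0.3 -0.1 -0.6 -0.1  0.1 -1.   0.6  0.6  0.2  0.8 -0.1]
('wrist',) [0.5384 0.2122 0.1288 0.2731] 15.647407853418526 [-0.9  0.2  0.7  0.2  1.4 -0.2 -1.1 -0.2]
tilt [ 0.5384  0.2122  0.1294  0.2736 -0.0028  0.0014]
recess wrist [0.5379 0.2122 0.2786] [ 0.1 -0.4 -0.1 -0.4  0.4  0.4 -0.4  0.4]
```

Both cameras put the dish at (0.5384, 0.2123), underside z 0.129, yaw 15.7°, with negligible tilt. That is within 2 mm of the recess centre. Lowering by 54 mm.

Request:
{"api": "carry_out", "payload": {
  "deltas": [
    [[0, 0.001, -0.01], 0, -1],
    [[0, 0.001, -0.02], 0, -1],
    [[0, 0.001, -0.03], 0, -1],
    [[0, 0.001, -0.038], 0, -1],
    [[0, 0.001, -0.044], 0, -1],
    [[0, 0.001, -0.049], 0, -1],
    [[0, 0.001, -0.052], 0, -1],
    [[0, 0.001, -0.053], 0, -1],
    [[0, 0.001, -0.053], 0, -1],
    [[0, 0.001, -0.053], 0, -1]
  ]
}}

```text
t: 14.0
ee_pos: [0.5388, 0.2138, 0.1031]
tool_rot: [[-0.269, 0.963, 0.001], [0.963, 0.269, 0.0], [0.0, 0.001, -1.0]]
wrist_force: [-0.1, 0.6, -2.1]
finger_gap: 0.624
```

Request:
{"api": "carry_out", "payload": {
  "deltas": [
    [[0, 0, 0], 0, -1],
    [[0, 0, 0], 0, -1],
    [[0, 0, 0], 0, -1],
    [[0, 0, 0], 0, -1],
    [[0, 0, 0], 0, -1],
    [[0, 0, 0], 0, -1]
  ]
}}

```text
t: 14.6
ee_pos: [0.5386, 0.2137, 0.1028]
tool_rot: [[-0.269, 0.963, -0.0], [0.963, 0.269, 0.0], [0.0, -0.0, -1.0]]
wrist_force: [-0.4, -0.5, -1.7]
finger_gap: 0.619
```

Run:
```python
from rig import manip
import cv2,numpy as np,pickle
I={n:manip.get_image(n) for n in('scene','top','wrist')};pickle.dump(I,open('pics/I4.pkl','wb'))
cv2.imwrite('pics/w4c.png',cv2.resize(I['wrist']['image'][105:185,235:400,::-1],None,fx=4.5,fy=4.5,interpolation=cv2.INTER_CUBIC))
cv2.imwrite('pics/s4c.png',cv2.resize(I['scene']['image'][190:260,355:445,::-1],None,fx=8,fy=8,interpolation=cv2.INTER_CUBIC))
cv2.imwrite('pics/s4.png',I['scene']['image'][:,:,::-1])
s=manip.read_state();print(s['t'],s['ee_pos'],np.degrees(np.arctan2(s['tool_rot'][1,1],s['tool_rot'][0,1])),s['wrist_force'],s['finger_gap'],np.abs(s['joint_velocities']).max())
```

```text
14.75 [0.53856121 0.21371757 0.1028167 ] 15.58258838195885 [-0.6363845  -0.42334073 -1.68677331] 0.6211494670341283 0.002474010054461807
```

View pics/w4c.png

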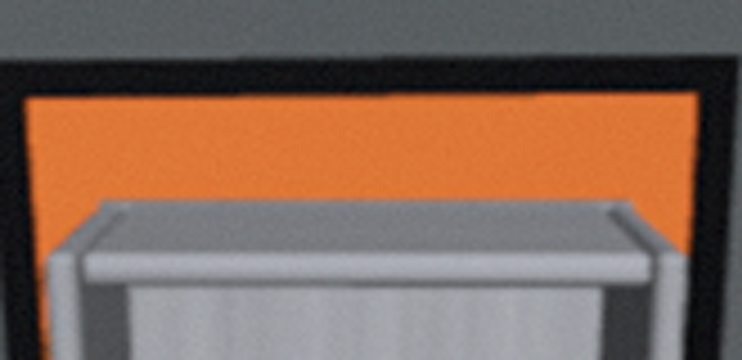

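View pics/s4c.png

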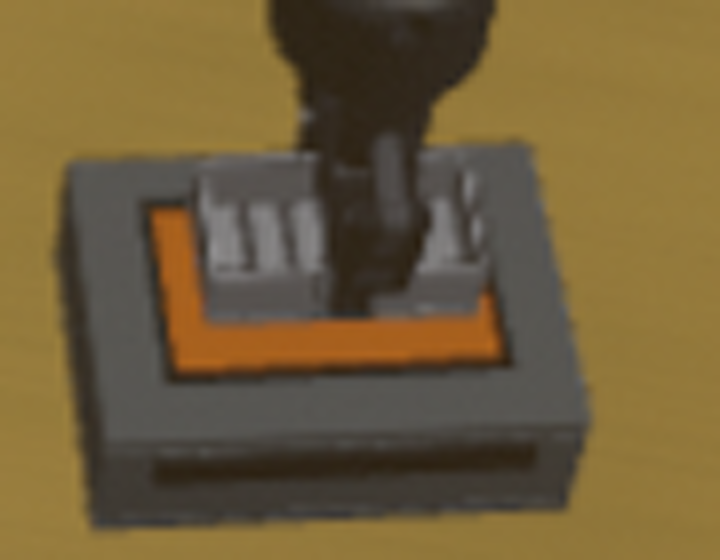

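View pics/s4.png

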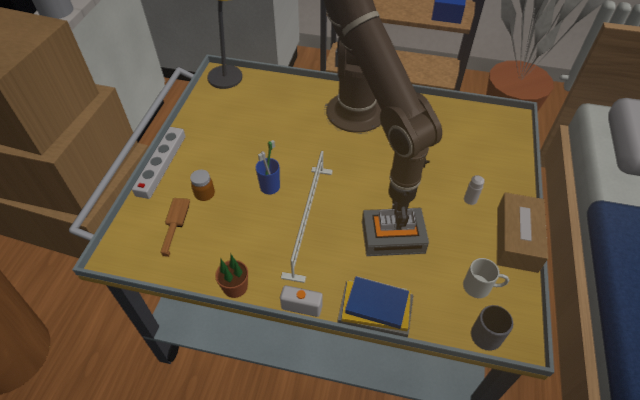

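The wrist crop shows the dish's +y end inside the orange field with equal side margins (25 to 105 on the left, 630 to 697 on the right). The scene view shows the bystanders unmoved. One numeric check before handing in.

Run:
```python
from h import *
np.set_printoptions(precision=4,suppress=True)
I=pickle.load(open('pics/I4.pkl','rb'))
w=lambda u,v:o(u,v,235,105,4.5);s=lambda u,v:o(u,v,355,190,8)
ob=[('wrist',(-.027,.05,.03),w(48,255)),('wrist',(.027,.05,.03),w(685,255)),('wrist',(-.027,.05,0),w(100,202)),('wrist',(.027,.05,0),w(632,202)),('scene',(.027,-.05,0),s(208,322)),('scene',(.027,.05,0),s(478,311)),('scene',(-.027,-.05,.03),s(195,163))]
f=lambda p:np.ravel([proj(I[c],rz(p[3])@q+p[:3])-uv for c,q,uv in ob])
r=least_squares(f,[.54,.21,.08,.27]);print('dish',r.x,f(r.x).round(1))
A=[('wrist',(-.037,.06,.060),w(25,97)),('wrist',(.037,.06,.060),w(698,94)),('scene',(.037,-.06,.0615),s(175,373)),('scene',(.037,.06,.0615),s(503,358))]
f=lambda p:np.ravel([proj(I[c],rz(p[2])@q+[p[0],p[1],0])-uv for c,q,uv in A])
r=least_squares(f,[.54,.21,.27]);print('recess',r.x,f(r.x).round(1))
```

```text
dish [0.538  0.213  0.075  0.2748] [-0.9  0.2  0.8 -0.   1.  -0.2 -0.9 -0.4 -1.1  0.5 -0.8  0.5 -0.7 -0.6]
recess [0.538  0.2125 0.2801] [ 0.8  0.  -0.7 -0.3 -0.5 -0.2 -0.8 -0.2]
```

The dish is centred within about 1 mm, its underside is 15 mm above the recess floor, and the yaw matches within 0.005 rad. Handing in.

```bash
python3 -c "
from rig import manip
print(manip.close_job());s=manip.read_state();print(s['t'],s['ee_pos'],s['finger_gap'])"
```

```text
the job is handed in; nothing more can be done
None
the job is handed in; nothing more can be done
```

I shut the lid and carried the dish over the divider with its underside about 190 mm up. I handed the job in at about 14.75 s, with the dish still gripped at 50 N above the recess. The hand-in reports no verdict.

- **Lid:** I pushed it down with the closed fingers on its outer face. The image fit afterwards gave about 0.002 rad. The two single-camera fits gave 0.006 and 0.017 rad, all below the 0.05 limit.
- **Dish position:** The last camera fit puts the dish at (0.538, 0.213) with its underside at z = 0.075. That is 15 mm above the recess floor. The recess fitted at (0.538, 0.2125), so the dish is within about 1 mm of centre, and the long sides agree within 0.01 rad.
- **Dish at rest:** An earlier fit, before lowering, put the tilt under 0.003 rad. At the last reading the arm was still (joint speeds under 0.003 rad/s) and the wrist force showed only the dish's weight.
- **Other things:** The bystanders and divider look unmoved in the last scene picture. I checked that by eye only.
- **Disagreement:** The earlier fit of the recess, from the scene and top cameras, put it 1 to 1.5 mm from the last one. Before lowering, the scene camera on its own put the dish about 6 mm off in x and z from the wrist camera. I trusted the wrist camera, which matched the arm's own pose.

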